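Load a row of sample flasks on the shaker and clamp them

TASK

Load the orbital shaker for a run: stand the three small stoppered flasks upright on its platform in one straight row along the fixed rear bar, side by side about a finger's width apart without touching, with the middle flask at the middle of the platform so that the load is balanced. Then slide the front clamp bar back by its knob, without jamming it, until it bears on the row and holds all three flasks against the rear bar. Leave the bigger flask where it is.

Things in the scene. Friction and masses are not known exactly. Their poses are not given: they have to be found in the camera images.
- shaker: orbital shaker, fixed; white housing, platform 290 (y) x 190 (x) mm with a black mat, mat top 78 mm above the worktop. Origin on the worktop under its centre; x from front (panel) to back, y left. Rear bar, fixed: 18 mm thick rubber, along y, axis at x = +78 mm, 22 mm above the mat. Side rails at y = +-132 mm, 20 mm wide with the bars' end blocks, up to 40 mm above the mat.
- platform (a point): the middle of the top of the platform's mat, 78 mm above the worktop, axes as the shaker's
- bar_knob (a point): the clamp bar's grip knob at the middle of its length: upright black cylinder, 24 mm in diameter, 30 mm high, 36 mm in front of the bar's axis. The point is on the knob's axis, 12 mm below its top, 48 mm above the mat; moves with the bar
- flask_a: small stoppered conical flask with yellow contents, 119 mm tall, base 62 mm in diameter, neck and stopper 28 mm in diameter: grasp it there, with the pads 85 to 115 mm above the base. Origin at the centre of the base, z up. One of three of the same kind
- flask_b: the second small stoppered flask, the same as flask_a
- flask_c: the third small stoppered flask, the same as flask_a
- big_flask: bigger conical flask with a black rubber bung, 145 mm tall, base 70 mm in diameter; stays where it is. Origin at the centre of the base
- clamp_bar: front clamp bar: grey rubber-sleeved bar 18 mm thick, 226 mm long, black end blocks on the side rails. Origin at the middle of its axis, 22 mm above the mat. Slides along x in the shaker's frame, from x = -62 mm (fully open) back to +23 mm (stop), stiffly (3 N), and stays where left. Bears on flasks that stand against the rear bar at about x = +4 mm

How it is judged (in metres and radians):
At the end, for the whole second after the job is handed in: All three small flasks stand upright and still on the mat, against the rear bar (within about 3 mm), neighbours 2 to 28 mm apart, one flask within 20 mm of the platform's middle; the clamp bar is closed on them to within about 3 mm; the big flask stands within 30 mm of its start (x of flask_a in the frame of platform between 0.038 and 0.0455 m and y of flask_a in the frame of platform between -0.115 and 0.115 m and z of flask_a in the frame of platform between -0.004 and 0.004 m and angle between each of flask_a, flask_b, flask_c's own z axis and vertical below 0.08 rad and linear speed of each of flask_a, flask_b, flask_c below 0.02 m/s and x of flask_b in the frame of platform between 0.038 and 0.0455 m and y of flask_b in the frame of platform between -0.115 and 0.115 m and z of flask_b in the frame of platform between -0.004 and 0.004 m and x of flask_c in the frame of platform between 0.038 and 0.0455 m and y of flask_c in the frame of platform between -0.115 and 0.115 m and z of flask_c in the frame of platform between -0.004 and 0.004 m and (y of flask_a in the frame of platform between -0.02 and 0.02 m or y of flask_b in the frame of platform between -0.02 and 0.02 m or y of flask_c in the frame of platform between -0.02 and 0.02 m) and horizontal distance between flask_a and flask_b above 0.0635 m and horizontal distance between each of flask_a, flask_b and flask_c above 0.0635 m and ((horizontal distance between flask_a and flask_b below 0.09 m and horizontal distance between flask_a and flask_c below 0.09 m) or (horizontal distance between flask_a and flask_b below 0.09 m and horizontal distance between flask_b and flask_c below 0.09 m) or horizontal distance between each of flask_a, flask_b and flask_c below 0.09 m) and x of clamp_bar in the frame of platform above 0.0015 m and distance of big_flask from where it was at the start of the episode below 0.03 m and angle between big_flask's own z axis and vertical below 0.2 rad); the robot touches nothing.
It fails at once if a flask is knocked over (angle between any of flask_a, flask_b, flask_c, big_flask's own z axis and vertical above 0.6 rad).
It fails at once if the clamp bar is jammed against a flask (over 60 N) (contact force between any of flask_a, flask_b, flask_c and clamp_bar above 60 N).
It also fails if it takes over 72 s, if anything falls off the work surface, if the arm or the gripper's body presses on something with over 40 N, if the wrist force passes 120 N, or if a joint passes its speed limit or range.

ROBOT

A 6-joint arm with a two-finger parallel gripper is mounted at the origin on a cart in front of the work surface, level with it; the furniture and walls round the work are solid. World frame = base frame: x ahead of the robot, y to its left, z up, the work surface at z = 0. Lengths are in mm, angles in rad, forces in N, time in s.
With the tool pointing down it reaches from about 350 to 775 mm from the base axis. Payload 5.5 kg.
Tool frame: the origin (TCP) lies midway between the tips of the shut fingers; the grasp point (between the pads) lies arm.grip_point_offset behind it (arm.grip_point_offset is the distance from the TCP to the grasp point, in mm); z points along the fingers, y is the line along which they close (so a half turn about z gives the same grasp; the last joint's range is limited). The gripper opens to 85 mm and grips with 20 to 120 N. Pads are 22 mm wide; open, the fingers measure 114 mm over their backs; the gripper's body (76 mm by 85 mm) begins 54 mm behind the grasp point. The pads swing forward as they close: fully open they stand 13 mm farther back than shut.
Start: joints at [-1.481, 0.313, 0.046, 1.304, 0, 1.431], TCP at [130.967, -559.928, 231.323] pointing down, gripper open.
Joint ranges: [-2.76, 2.76], [-0.86, 1.69], [-1.03, 1.26], [-2.2, 2.34], [-1.47, 1.5], [-3.14, 3.14]. Speed limits (rad/s): [2.57, 2.57, 3.14, 3.14, 3.14, 3.14].

INTERFACE

Orientations are given as a unit quaternion [x, y, z, w].
In Python, from workcell import arm, imaging gives the robot as it stands.
- The arm moves only by the shell command python3 -m pendant 'ROWS'. ROWS is JSON, a list of rows, each a list of 3 entries, a list of its own where there are three numbers: the turn, a rotation vector about the tool's x, y, z as a fraction of full scale, then the shift along the tool's x, y, z as a fraction of full scale, then the opening, from -1 (shut) to 1 (fully open). A call has 1 to 20 rows; each row is the pose to reach, as a shift and turn from the pose commanded when the call began, along the tool's axes at that moment; what a row does not reach only later rows make up. Full scale, the value 1, is 25 cm for a shift and 90 degrees for a turn. A row lasts 1/12 s, in which the tool goes at most 41.7 mm and 7.16 degrees, less where a joint would pass 70% of its speed; a pose out of reach is approached as far as the arm can. A call with a number of a shift or a turn outside -1 to 1 is refused whole. A call with a gripper value outside its range is refused whole. The fingers move at their own pace and stop on an object; the grip force is fixed at half the most. Time passes only in rows, so rows that repeat a pose let the fingers close. It gives the time, the measured TCP pose, the force, the opening and the grip force at its end, in the units of the state.
- arm.get_obs(): the state, without advancing time (a new reading comes with each control period).
- imaging.read_camera(name): name is "scene" or "side" or "wrist"; returns the picture (400x640x3 uint8, red, green, blue); there is no depth.
- imaging.camera_params(name): a dict with "vfov" (degrees; the focal length in pixels is half the picture's height over the tangent of half this angle, whatever the lens; pixels are square), "cx", "cy" (the principal point, pixels), "R" (3x3) and "t" (3): a world point X has camera coordinates R X + t; the wrist camera has in their place "T_tool_cam" (4x4, takes a point from camera to tool coordinates, whose origin is the TCP and whose axes are the flange's). Camera axes: x right, y down, z forward; pixel columns grow to the right and rows downward; lengths in mm; the calibration is good to about 2 mm. A picture is of the moment at which its call begins: read the wrist's pose just before it. camera_params takes no time and is no camera call.
- arm.hand_in(): hands the job in; it is judged then, once.
Trained networks look in the newest picture that a camera, given by its name, has taken for a name from the list of things; names that differ only in an ending like _2 or _b are one class to them, and where a whole thing is asked for, a point or a joint stands for the part that bears it (a point fixed in the world has none). Each returns a list of dicts, best first, with "p" (0 to 1); they miss things now and then, are a little off and sometimes report something else, mostly with a low value. They report only what shows in the picture. A call takes as long as a camera call.
- imaging.masks_of(camera, query): "region" (400x640 bool, what is visible of it) and "at" ([column, row] in pixels, amid what is visible of it).
The state is a dict: "time": time; "q": joint angles; "qvel": joint speeds; "joint_efforts": joint torques, N m; "tcp_pos": TCP position; "eef_rot": TCP orientation; "wrist_force": force on the tool from outside, world axes, zero at the start; "moment": the same for the moment, N m; "gripper_width": opening from 0.0 (shut) to 1.0 (fully open); "grip_force": force on a finger pad.
Only numpy, scipy, OpenCV 4.12 (cv2) and the standard library are available. Lean on these libraries where they do the work, as an engineer would, in place of code of your own. Each camera call takes 0.05 s, during which the arm holds its last target. There are 200 camera calls.

## Working session

There is one attempt and no reset: what is moved stays moved. The work goes in short steps, Python scripts to look and compute and a shell command to move; the robot and the scene stay as the last step left them, time stands still between calls to the robot, and variables do not carry over. Pictures are saved under pics/ and viewed, at most 14 in all, crops included, and the job is handed in when it is done.

```bash
mkdir -p pics; ls
cat > h.py <<'E'
import numpy as np,cv2
from workcell import arm,imaging
def K(p):
    f=200/np.tan(np.radians(p['vfov']/2)); return f,p['cx'],p['cy']
def cam(name):
    p=imaging.camera_params(name)
    if 'R' in p: return p,np.array(p['R']),np.array(p['t'])
def ray(name,uv):
    p,R,t=cam(name); f,cx,cy=K(p)
    d=R.T@np.array([(uv[0]-cx)/f,(uv[1]-cy)/f,1.]); return -R.T@t,d
def onz(name,uv,z):
    o,d=ray(name,uv); return o+d*(z-o[2])/d[2]
def proj(name,X):
    p,R,t=cam(name); f,cx,cy=K(p); c=R@np.array(X,float)+t
    return np.array([f*c[0]/c[2]+cx,f*c[1]/c[2]+cy])
E
python3 - <<'E'
from h import *
print(arm.get_obs()); print(arm.grip_point_offset)
for n in ['scene','side','wrist']:
    p=imaging.camera_params(n); print(n,p)
    im=imaging.read_camera(n); cv2.imwrite(f'pics/{n}0.png',im[:,:,::-1])
    for q in ['flask_a','big_flask','shaker','bar_knob','clamp_bar']:
        try:
            for m in imaging.masks_of(n,q):
                ys,xs=np.nonzero(m['region'])
                print(n,q,round(m['p'],2),m['at'],xs.min(),xs.max(),ys.min(),ys.max(),len(xs))
        except Exception as e: print(n,q,e)
E
```

```text
pics
{'time': 0.0, 'q': array([-1.48059585e+00,  3.14002616e-01,  4.49473542e-02,  1.30358703e+00,
        2.28022060e-06,  1.43117147e+00]), 'qvel': array([ 0.00130022, -0.0008406 ,  0.00025073, -0.00210749,  0.00032808,
        0.00231916]), 'joint_efforts': array([ 5.55472925e-04, -4.80627251e+01,  2.98535174e+01,  1.93822884e-02,
       -1.56578426e-05,  1.16512059e-06]), 'tcp_pos': array([ 130.91929049, -559.36256668,  230.39467587]), 'eef_rot': array([ 9.93404379e-01,  1.14659880e-01,  2.39463925e-05, -9.22673861e-04]), 'wrist_force': array([0.56342004, 0.36464897, 0.47076522]), 'moment': array([-0.01707471,  0.0208964 ,  0.03607681]), 'grip_force': 0.0, 'gripper_width': 1.000426313921112}
18.700000000000003
scene {'vfov': 57.343092024906234, 'cx': 322.3235691719029, 'cy': 200.6121023071955, 'R': array([[ 0.90592891, -0.42327977,  0.0112717 ],
       [-0.1894466 , -0.42898476, -0.88322254],
       [ 0.37868562,  0.79800145, -0.46881861]]), 't': array([-535.21901633,  151.70456894,  795.04016069])}
scene flask_a 0.97 [385.8, 251.7] 372 399 218 272 973
scene flask_a 0.83 [324.4, 
[... 662 characters left out ...]
_a 0.73 [267.5, 190.6] 261 280 172 203 430
side flask_a 0.64 [314.2, 202.1] 306 326 180 211 457
side big_flask 0.67 [290.2, 135.7] 283 303 109 149 554
side shaker 0.89 [377.3, 288.6] 321 436 228 356 8572
side clamp_bar 0.95 [398.4, 272.8] 364 425 230 331 1044
wrist {'vfov': 60.26353623192865, 'cx': 319.59001923504707, 'cy': 204.8708307690049, 'T_tool_cam': array([[-7.48404428e-04, -9.54927660e-01, -2.96837673e-01,
         7.53727775e+01],
       [ 9.99999697e-01, -6.50763827e-04, -4.27748343e-04,
         1.24982176e-01],
       [ 2.15297504e-04, -2.96837903e-01,  9.54927858e-01,
        -1.42717280e+02],
       [ 0.00000000e+00,  0.00000000e+00,  0.00000000e+00,
         1.00000000e+00]])}
```

View pics/scene0.png

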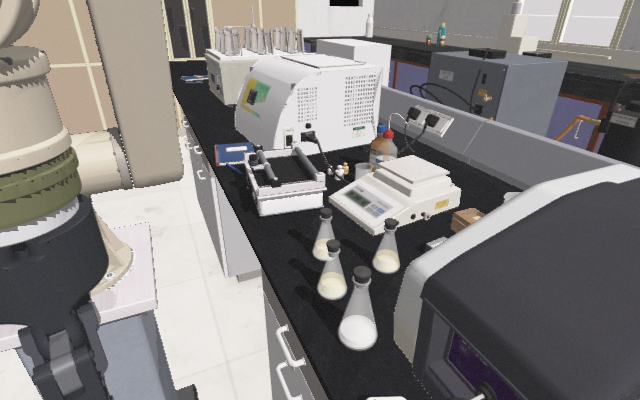

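View pics/side0.png

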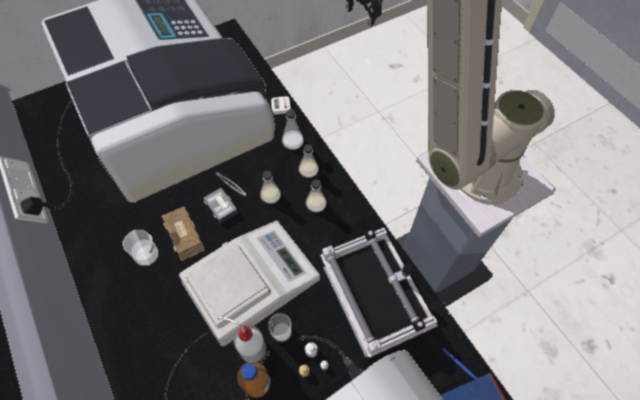

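The scene view shows the three yellow flasks at about (324,235), (386,250) and (333,275), the big flask at (358,310) and the shaker at (283,182). The side view shows the flasks at (307,164), (268,190) and (315,200), and the shaker at (378,290) with its knob near (400,277). Next I fit the poses.

```bash
cat > m1.py <<'E'
from h import *
from scipy.optimize import least_squares
def circ(r,z,n=24):
    a=np.linspace(0,2*np.pi,n,endpoint=False); return np.c_[r*np.cos(a),r*np.sin(a),0*a+z]
FL=np.vstack([circ(31,0),circ(31,8),circ(14,85),circ(14,119)])
BG=np.vstack([circ(35,0),circ(35,8),circ(15,145)])
def bbox(n,M,x,y):
    P=np.array([proj(n,m+[x,y,0]) for m in M]); return np.r_[P.min(0),P.max(0)]
def fit(M,bb):
    def r(v): return np.concatenate([bbox(n,M,*v)-b for n,b in bb.items()])
    s=least_squares(r,[400,-300]); return s.x,np.round(s.fun,1)
if __name__=='__main__':
    B={}
    for n in ['scene','side']:
        imaging.read_camera(n)
        for q in ['flask_a','big_flask']:
            B[n,q]=[]
            for m in imaging.masks_of(n,q):
                ys,xs=np.nonzero(m['region']); B[n,q].append(np.array([xs.min(),ys.min(),xs.max()+1,ys.max()+1]))
    for q,M in [('flask_a',FL),('big_flask',BG)]:
        for i,b in enumerate(B['scene',q]):
            best=min((fit(M,{'scene':b,'side':c}) for c in B['side',q]),key=lambda s:np.sum(s[1]**2))
            print(q,b,best[0].round(1),best[1])
    for n,(x0,y0,x1,y1),k in [('side',(310,220,450,365),4),('scene',(230,130,340,220),7)]:
        c=imaging.read_camera(n)[y0:y1,x0:x1,::-1]
        cv2.imwrite(f'pics/{n}_crop.png',cv2.resize(c,None,fx=k,fy=k,interpolation=cv2.INTER_CUBIC))
E
python3 m1.py
```

```text
Traceback (most recent call last):
  File "m1.py", line 22, in <module>
    best=min((fit(M,{'scene':b,'side':c}) for c in B['side',q]),key=lambda s:np.sum(s[1]**2))
  File "m1.py", line 22, in <genexpr>
    best=min((fit(M,{'scene':b,'side':c}) for c in B['side',q]),key=lambda s:np.sum(s[1]**2))
              ~~~^^^^^^^^^^^^^^^^^^^^^^^^
  File "m1.py", line 11, in fit
    s=least_squares(r,[400,-300]); return s.x,np.round(s.fun,1)
  File "m1.py", line 10, in r
    def r(v): return np.concatenate([bbox(n,M,*v)-b for n,b in bb.items()])
                                     ~~~~^^^^^^^^
  File "m1.py", line 8, in bbox
    P=np.array([proj(n,m+[x,y,0]) for m in M]); return np.r_[P.min(0),P.max(0)]
                ~~~~^^^^^^^^^^^^^
  File "h.py", line 14, in proj
    p,R,t=cam(name); f,cx,cy=K(p); c=R@np.array(X,float)+t
          ~~~^^^^^^
  File "h.py", line 6, in cam
    p=imaging.camera_params(name)
ValueError: time passes only in moves, steps and waits
```

```bash
sed -i 's/^def cam(name):/import functools\n@functools.lru_cache\ndef cam(name):/' h.py
sed -i 's/s=least_squares(r,\[400,-300\])/b=bb["scene"]; s=least_squares(r,onz("scene",[(b[0]+b[2])\/2,b[3]-8],0)[:2])/' m1.py
python3 m1.py
```

```text
flask_a [317 239 348 301] [ 478.3 -287.5] [-0.1 -0.5 -0.6  0.7  0.1 -0.1 -1.1  0.6]
flask_a [312 208 335 261] [ 516.2 -167.1] [-1.5 -1.1  2.   1.3  0.5 -0.8  0.2  1.4]
flask_a [372 218 400 274] [ 623.4 -263.7] [-0.7 -0.9 -0.4  0.9 -1.1 -0.7 -0.4  0.7]
big_flask [338 265 378 351] [ 468.2 -408.6] [-0.4 -0.6 -0.3  0.9 -0.5  0.  -0.9  0.9]
```

View pics/side_crop.png

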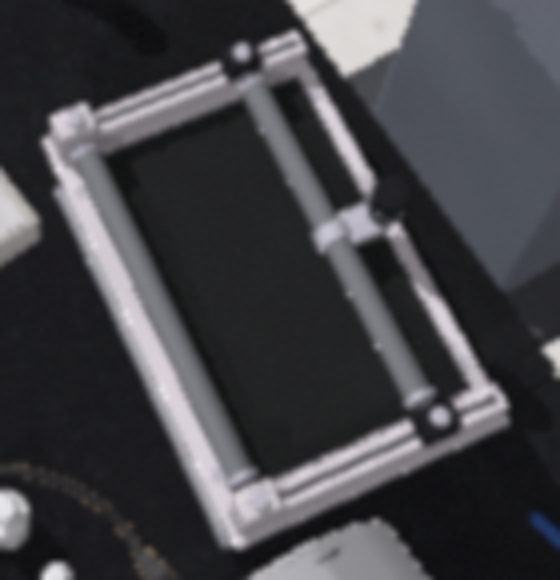

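View pics/scene_crop.png

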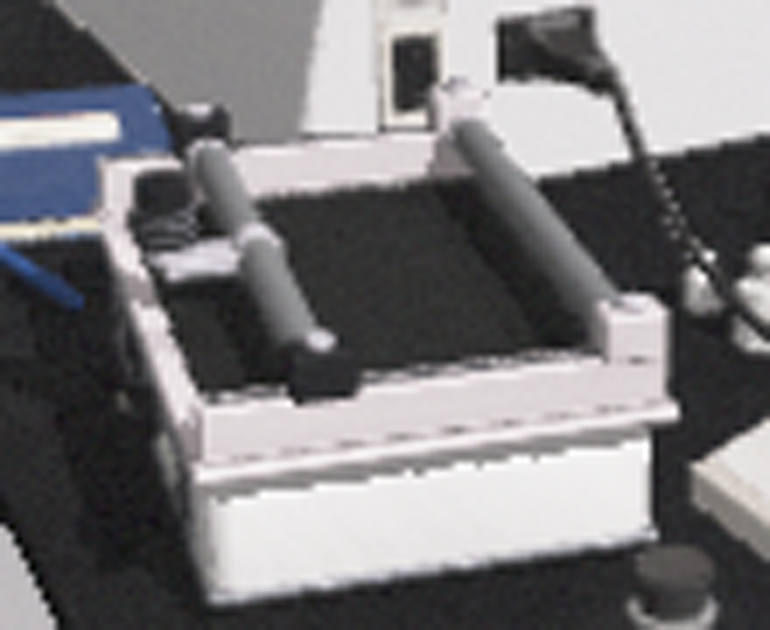

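The side crop shows the rear bar from (333,259) to (370,340), the clamp bar from (375,243) to (415,318) and the knob near (407,268). The scene crop shows the rear bar from (297,149) to (317,173), the clamp bar from (260,152) to (275,179) and the knob near (254,158). Next I fit the shaker's pose to these points.

```bash
cat > m2.py <<'E'
from h import *
from scipy.optimize import least_squares
sd=lambda a,b:np.array([310+a/4,220+b/4]); sc=lambda a,b:np.array([230+a/7,130+b/7])
def pt(v,p):
    c,s=np.cos(v[2]),np.sin(v[2]); return [v[0]+c*p[0]-s*p[1],v[1]+s*p[0]+c*p[1],p[2]]
def feats(v):
    s,L,C=v[3:6]
    return [('side',(78,L,100),sd(240,480)),('side',(78,-L,100),sd(92,155)),
     ('side',(s,C,100),sd(418,392)),('side',(s,-C,100),sd(258,90)),('side',(s-36,0,126),sd(390,193)),
     ('scene',(78,L,100),sc(470,130)),('scene',(78,-L,100),sc(610,298)),
     ('scene',(s,C,100),sc(207,155)),('scene',(s,-C,100),sc(312,345)),('scene',(s-36,0,126),sc(165,205))]
def r(v): return np.concatenate([proj(n,pt(v,p))-u for n,p,u in feats(v)])
s=least_squares(r,[450,100,0,-50,115,113]); print(s.x.round(3)); print(s.fun.reshape(-1,2).round(1).tolist())
v=s.x
for p in [(-95,145,78),(-95,-145,78),(95,145,78),(95,-145,78)]: print(p,np.round(pt(v,p)),((proj('side',pt(v,p))-[310,220])*4).round(),((proj('scene',pt(v,p))-[230,130])*7).round())
E
python3 m2.py
```

```text
[ 5.29720e+02  1.64474e+02 -1.15000e-01 -4.35530e+01  1.11254e+02
  1.09517e+02]
[[0.1, -0.8], [-1.4, 1.1], [-0.2, 0.2], [-0.9, 0.9], [-0.3, 1.8], [-0.8, 0.6], [-0.1, 3.2], [-0.3, 1.0], [-1.1, 1.7], [-0.9, -0.5]]
(-95, 145, 78) [452. 319.  78.] [512. 422.] [ 84. 192.]
(-95, -145, 78) [419.  31.  78.] [295.  37.] [189. 467.]
(95, 145, 78) [641. 298.  78.] [237. 550.] [481. 151.]
(95, -145, 78) [607.  10.  78.] [ 42. 139.] [677. 401.]
```

```bash
cat > go.py <<'E'
import sys,numpy as np
from scipy.spatial.transform import Rotation as Ro
from workcell import arm
# usage: go.py x y z [yaw of tool x]  -> fractions turn, shift from the present measured pose, tool straight down
a=list(map(float,sys.argv[1:])); o=arm.get_obs(); R=Ro.from_quat(o['eef_rot'])
yaw=a[3] if len(a)>3 else 1.456
T=Ro.from_euler('z',yaw)*Ro.from_euler('x',np.pi)
print('turn',((R.inv()*T).as_rotvec()/(np.pi/2)).round(4),'shift',(R.inv().apply(np.array(a[:3])-o['tcp_pos'])/250).round(4),'tcp',o['tcp_pos'].round(1),'t',round(o['time'],2),'w',round(o['gripper_width'],2),'grip',round(o['grip_force'],1),'F',o['wrist_force'].round(1),'q6',o['q'].round(2))
E
python3 -m pendant '[[[0,0,-0.4],[0.5,-0.28,-0.4],1],[[0,0,-0.78],[0.94,-0.52,-0.4],1],[[0,0,-0.78],[0.94,-0.52,-0.4],1],[[0,0,-0.78],[0.94,-0.52,-0.4],1],[[0,0,-0.78],[0.94,-0.52,-0.4],1],[[0,0,-0.78],[0.94,-0.52,-0.4],1],[[0,0,-0.78],[0.94,-0.52,-0.4],1],[[0,0,-0.78],[0.94,-0.52,-0.4],1],[[0,0,-0.78],[0.94,-0.52,-0.4],1],[[0,0,-0.78],[0.94,-0.52,-0.4],1],[[0,0,-0.78],[0.94,-0.52,-0.4],1],[[0,0,-0.78],[0.94,-0.52,-0.4],1]]'
python3 go.py 530 -190 330
```

```text
time: 2.6
tcp_pos: [330.2, -379.7, 331.4]
eef_rot: [0.748, 0.664, -0.0, 0.0]
wrist_force: [0.6, -1.0, -0.4]
gripper_width: 1.001
grip_force: 0.0
turn [ 0.0001  0.0001 -0.0024] shift [0.8481 0.7037 0.0054] tcp [ 330.2 -379.7  331.4] t 2.6 w 1.0 grip 0.0 F [ 0.6 -1.  -0.4] q6 [-1.01  0.16  0.09  1.5  -0.    0.67]
```

```bash
python3 -m pendant '[[[0,0,0],[0.15,0.12,0],1],[[0,0,0],[0.848,0.704,0],1],[[0,0,0],[0.848,0.704,0],1],[[0,0,0],[0.848,0.704,0],1],[[0,0,0],[0.848,0.704,0],1],[[0,0,0],[0.848,0.704,0],1],[[0,0,0],[0.848,0.704,0],1],[[0,0,0],[0.848,0.704,0],1],[[0,0,0],[0.848,0.704,0],1],[[0,0,0],[0.848,0.704,0],1]]'
cat > wr.py <<'E'
from h import *
from m1 import FL,BG
from scipy.spatial.transform import Rotation as Ro
from scipy.optimize import least_squares
import sys
p=imaging.camera_params('wrist'); o=arm.get_obs(); T=np.array(p['T_tool_cam'])
im=imaging.read_camera('wrist'); cv2.imwrite(f'pics/{sys.argv[1]}.png',im[:,:,::-1])
Rw=Ro.from_quat(o['eef_rot']).as_matrix()
R=(Rw@T[:3,:3]).T; t=-R@(Rw@T[:3,3]+o['tcp_pos'])
P=dict(p,R=R,t=t); import h
h.cam=lambda n:(P,R,t)
def bbox(M,x,y,z):
    Q=np.array([proj('w',m+[x,y,z]) for m in M]); return np.r_[Q.min(0),Q.max(0)]
if __name__=='__main__':
  z0=float(sys.argv[2]) if len(sys.argv)>2 else 0
  for q,M in [('flask_a',FL),('big_flask',BG)]:
    for m in imaging.masks_of('wrist',q):
        ys,xs=np.nonzero(m['region']); b=np.array([xs.min(),ys.min(),xs.max()+1,ys.max()+1])
        s=least_squares(lambda v:bbox(M,*v,z0)-b,onz('w',m['at'],z0+50)[:2])
        print(q,round(m['p'],2),b,s.x.round(1),s.fun.round(1))
E
python3 wr.py wr1
```

```text
time: 3.43
tcp_pos: [529.1, -189.9, 331.0]
eef_rot: [0.747, 0.664, -0.0, -0.0]
wrist_force: [0.1, -0.1, 0.1]
gripper_width: 1.007
grip_force: 0.0
flask_a 0.78 [287 118 334 167] [ 518.6 -168.5] [ 0.5 -0.7 -0.5  0.6]
flask_a 0.66 [271 206 314 270] [ 477.6 -285.6] [ 0.1 -2.  -0.1  1.7]
big_flask 0.86 [273 280 320 375] [ 466.4 -408.4] [ 1.  -2.  -1.   1.7]
```

View pics/wr1.png

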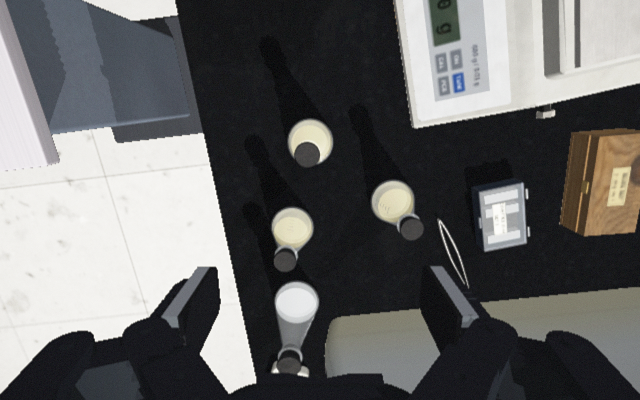

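The wrist view shows the flask stoppers at (307,154), (285,260) and (411,228) and the big flask at (290,330). The positions agree with the fixed cameras to about 2 mm. I pick the nearest flask first.

```bash
python3 go.py 518 -168.2 83
```

```text
turn [ 0.      0.0002 -0.0024] shift [ 0.0845 -0.0532  0.9937] tcp [ 528.7 -190.7  331.4] t 3.58 w 1.0 grip 0.0 F [-0.6 -0.2 -0.7] q6 [-0.49  0.28  0.25  1.54 -0.    1.2 ]
```

```bash
python3 -m pendant '[[[0,0,0],[0.085,-0.053,0.1],1],[[0,0,0],[0.085,-0.053,0.25],1],[[0,0,0],[0.085,-0.053,0.4],1],[[0,0,0],[0.085,-0.053,0.55],1],[[0,0,0],[0.085,-0.053,0.7],1],[[0,0,0],[0.085,-0.053,0.82],1],[[0,0,0],[0.085,-0.053,0.92],1],[[0,0,0],[0.085,-0.053,0.994],1],[[0,0,0],[0.085,-0.053,0.994],1],[[0,0,0],[0.085,-0.053,0.994],-1],[[0,0,0],[0.085,-0.053,0.994],-1],[[0,0,0],[0.085,-0.053,0.994],-1],[[0,0,0],[0.085,-0.053,0.994],-1],[[0,0,0],[0.085,-0.053,0.994],-1],[[0,0,0],[0.085,-0.053,0.994],-1],[[0,0,0],[0.085,-0.053,0.994],-1],[[0,0,0],[0.085,-0.053,0.994],-1],[[0,0,0],[0.085,-0.053,0.994],-1]]'; python3 go.py 518 -168.2 83
```

```text
time: 5.08
tcp_pos: [519.6, -167.4, 84.4]
eef_rot: [0.747, 0.665, 0.0, 0.001]
wrist_force: [-1.3, 0.3, 5.0]
gripper_width: 0.286
grip_force: 58.5
turn [ 0.0015  0.0009 -0.0006] shift [-0.0037 -0.006   0.0056] tcp [ 519.6 -167.4   84.4] t 5.08 w 0.29 grip 58.5 F [-1.3  0.3  5. ] q6 [-0.46  0.34 -0.28  0.94 -0.    1.23]
```

```bash
python3 -m pendant '[[[0,0,0],[0,0,-0.05],-1],[[0,0,0],[0,0,-0.15],-1],[[0,0,0],[0,0,-0.28],-1],[[0,0,0],[0,0,-0.42],-1],[[0,0,0],[0,0,-0.56],-1],[[0,0,0],[0,0,-0.7],-1],[[0,0,0],[0.05,0,-0.8],-1],[[0,0,0],[0.13,0,-0.88],-1],[[0,0,0],[0.25,0,-0.88],-1],[[0,0,0],[0.37,0,-0.88],-1],[[0,0,0],[0.5,0,-0.88],-1],[[0,0,0],[0.63,0,-0.88],-1],[[0,0,0],[0.75,0,-0.88],-1],[[0,0,0],[0.87,0,-0.88],-1],[[0,0,0],[0.95,0,-0.88],-1],[[0,0,0],[1,0,-0.88],-1],[[0,0,0],[1,0,-0.88],-1],[[0,0,0],[1,0,-0.88],-1]]'
python3 go.py 574 234.9 290; python3 wr.py wr2
```

```text
time: 6.58
tcp_pos: [547.6, 81.6, 302.9]
eef_rot: [0.746, 0.665, -0.0, 0.0]
wrist_force: [0.1, -1.2, -0.9]
gripper_width: 0.281
grip_force: 59.1
turn [0.0001 0.0004 0.0002] shift [0.6213 0.0348 0.051 ] tcp [547.6  81.6 302.9] t 6.58 w 0.28 grip 59.1 F [ 0.1 -1.2 -0.9] q6 [ 0.    0.26  0.15  1.46 -0.    1.69]
```

View pics/wr2.png

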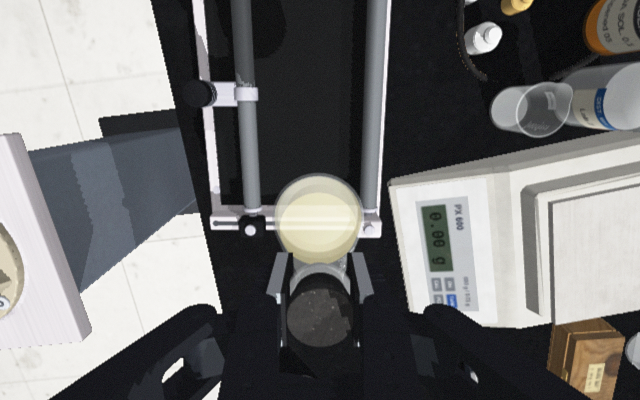

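The view shows the shaker under the arm: rear bar from (380,0) to (371,200), clamp bar from (242,0) to (252,200), knob at (200,94) and near rail at row 222. The held flask hangs straight. I check the shaker's pose from here.

```bash
cat > sh.py <<'E'
import sys; sys.argv=['x','tmp']
from wr import *
W=lambda u,v,z:onz('w',(u,v),z)
a,b=W(380,5,100),W(371,195,100); c,d=W(242.5,5,100),W(252,195,100)
k=W(200,92,134); e=W(246,93,100)
print('rear',a.round(1),b.round(1),'clamp',c.round(1),d.round(1),'knob',k.round(1),'collar',e.round(1))
for l in ((a,b),(c,d)): print('yaw',np.arctan2(*(-(l[0]-l[1])[:2]))+0, np.arctan2(-(l[0]-l[1])[0],(l[0]-l[1])[1]))
ya=-0.115; X=np.array([np.cos(ya),np.sin(ya)]);Y=np.array([-X[1],X[0]])
for n,p in [('a',a),('b',b),('c',c),('d',d),('knob',k),('collar',e),('block',W(250,230,118)),('rail',W(300,222,118))]: print(n,(X@(p[:2]-[529.7,164.5])).round(1),(Y@(p[:2]-[529.7,164.5])).round(1))
E
python3 sh.py
```

```text
rear [618.7 227.3 100. ] [597.8  53.1 100. ] clamp [497.2 241.7 100. ] [474.8  67.7 100. ] knob [454.6 172.2 134. ] collar [486.9 168.  100. ]
yaw -3.022306962663777 -0.11928569092601625
yaw -3.0136675499891448 -0.12792510360064832
a 81.2 72.6
b 80.4 -102.8
c -41.1 73.0
d -43.4 -102.5
knob -75.5 -1.0
collar -43.0 -1.5
block -44.0 -134.4
rail 7.1 -125.9
```

```bash
python3 go.py 576.1 233.3 164
```

```text
turn [-0.      0.0002 -0.0017] shift [0.6216 0.0413 0.5549] tcp [547.7  80.2 302.8] t 6.78 w 0.28 grip 59.1 F [ 0.6 -0.2 -1.6] q6 [ 0.    0.26  0.15  1.46 -0.    1.69]
```

```bash
python3 -m pendant '[[[0,0,0],[0.04,0.01,0],-1],[[0,0,0],[0.12,0.02,0],-1],[[0,0,0],[0.23,0.03,0],-1],[[0,0,0],[0.35,0.04,0],-1],[[0,0,0],[0.46,0.041,0],-1],[[0,0,0],[0.55,0.041,0.04],-1],[[0,0,0],[0.6,0.041,0.1],-1],[[0,0,0],[0.622,0.041,0.2],-1],[[0,0,0],[0.622,0.041,0.3],-1],[[0,0,0],[0.622,0.041,0.4],-1],[[0,0,0],[0.622,0.041,0.47],-1],[[0,0,0],[0.622,0.041,0.51],-1],[[0,0,0],[0.622,0.041,0.53],-1],[[0,0,0],[0.622,0.041,0.545],-1],[[0,0,0],[0.622,0.041,0.55],-1],[[0,0,0],[0.622,0.041,0.55],-1],[[0,0,0],[0.622,0.041,0.55],-1]]'
python3 go.py 576.1 233.3 162.5
```

```text
time: 8.2
tcp_pos: [576.6, 234.8, 166.5]
eef_rot: [0.747, 0.665, 0.001, 0.001]
wrist_force: [-0.3, -0.0, -0.8]
gripper_width: 0.283
grip_force: 59.1
turn [ 0.0013 -0.0005 -0.0008] shift [-0.0062 -0.0012  0.0161] tcp [576.6 234.8 166.5] t 8.2 w 0.28 grip 59.1 F [-0.3 -0.  -0.8] q6 [ 0.26  0.43  0.05  1.19 -0.    1.94]
```

Lower to contact, open and rise.

```bash
python3 -m pendant '[[[0,0,0],[-0.006,0,0.006],-1],[[0,0,0],[-0.006,0,0.012],-1],[[0,0,0],[-0.006,0,0.016],-1],[[0,0,0],[-0.006,0,0.016],-1]]' | grep -E 'tcp|force'
python3 -m pendant '[[[0,0,0],[0,0,0],-0.1],[[0,0,0],[0,0,0],0.2],[[0,0,0],[0,0,0],0.6],[[0,0,0],[0,0,0],0.6],[[0,0,0],[0,0,0],0.6],[[0,0,0],[0,0,-0.03],0.6],[[0,0,0],[0,0,-0.1],0.6],[[0,0,0],[0,0,-0.2],0.6],[[0,0,0],[0,0,-0.35],0.6],[[0,0,0],[0,0,-0.5],0.6],[[0,0,0],[0,0,-0.6],0.6]]'
python3 go.py 478 -286.5 250
```

```text
tcp_pos: [576.1, 233.2, 162.4]
wrist_force: [-0.8, -0.9, 3.3]
grip_force: 59.6
time: 9.45
tcp_pos: [575.9, 233.3, 315.6]
eef_rot: [0.747, 0.665, 0.002, 0.001]
wrist_force: [1.1, 0.2, 0.6]
gripper_width: 0.802
grip_force: 0.0
turn [ 0.0024 -0.0008 -0.0006] shift [-2.1108 -0.15    0.2592] tcp [575.9 233.3 315.6] t 9.45 w 0.8 grip 0.0 F [1.1 0.2 0.6] q6 [ 0.26  0.4   0.38  1.54 -0.    1.94]
```

```bash
python3 -m pendant '[[[0,0,0],[-0.08,0,0],0.8],[[0,0,0],[-0.2,-0.02,0],1],[[0,0,0],[-0.35,-0.04,0],1],[[0,0,0],[-0.51,-0.05,0],1],[[0,0,0],[-0.67,-0.06,0],1],[[0,0,0],[-0.83,-0.07,0],1],[[0,0,0],[-1,-0.08,0],1]]'|grep tcp
python3 -m pendant '[[[0,0,0],[-0.15,0,0],1],[[0,0,0],[-0.31,-0.02,0],1],[[0,0,0],[-0.47,-0.04,0],1],[[0,0,0],[-0.63,-0.05,0],1],[[0,0,0],[-0.79,-0.06,0],1],[[0,0,0],[-0.92,-0.07,0],1],[[0,0,0],[-1,-0.07,0],1],[[0,0,0],[-1,-0.07,0],1],[[0,0,0],[-1,-0.07,0],1]]'|grep tcp
python3 wr.py wr3; python3 go.py 478 -286.5 83
```

```text
tcp_pos: [526.4, -13.3, 312.1]
tcp_pos: [480.4, -259.2, 311.5]
flask_a 0.81 [406 126 477 178] [ 622.4 -264. ] [-1.9 -1.5  1.4  1.3]
flask_a 0.65 [297 156 343 216] [ 477.1 -286.4] [-0.3 -0.9  0.3  0.7]
big_flask 0.67 [298 240 347 334] [ 466.  -409.1] [ 0.2 -1.3 -0.2  1. ]
turn [ 0.0001 -0.0001  0.0001] shift [-0.1181  0.0015  0.9147] tcp [ 480.9 -257.2  311.7] t 10.93 w 1.0 grip 0.0 F [-0.1 -0.5  0. ] q6 [-0.64  0.25  0.15  1.48  0.    1.05]
```

```bash
python3 -m pendant '[[[0,0,0],[-0.04,0.001,0.05],1],[[0,0,0],[-0.1,0.001,0.15],1],[[0,0,0],[-0.118,0.001,0.3],1],[[0,0,0],[-0.118,0.001,0.45],1],[[0,0,0],[-0.118,0.001,0.6],1],[[0,0,0],[-0.118,0.001,0.74],1],[[0,0,0],[-0.118,0.001,0.85],1],[[0,0,0],[-0.118,0.001,0.915],1],[[0,0,0],[-0.118,0.001,0.915],1],[[0,0,0],[-0.118,0.001,0.915],-1],[[0,0,0],[-0.118,0.001,0.915],-1],[[0,0,0],[-0.118,0.001,0.915],-1],[[0,0,0],[-0.118,0.001,0.915],-1],[[0,0,0],[-0.118,0.001,0.915],-1],[[0,0,0],[-0.118,0.001,0.915],-1],[[0,0,0],[-0.118,0.001,0.915],-1],[[0,0,0],[-0.118,0.001,0.915],-1],[[0,0,0],[-0.118,0.001,0.915],-1]]'; python3 go.py 478 -286.5 83
```

```text
time: 12.43
tcp_pos: [478.2, -288.3, 84.2]
eef_rot: [0.747, 0.665, 0.0, 0.001]
wrist_force: [-1.0, 1.0, 5.3]
gripper_width: 0.285
grip_force: 58.5
turn [ 0.0013  0.0009 -0.0008] shift [ 0.0069 -0.0017  0.0048] tcp [ 478.2 -288.3   84.2] t 12.43 w 0.29 grip 58.5 F [-1.   1.   5.3] q6 [-0.69  0.37 -0.25  0.95 -0.    1.  ]
```

```bash
python3 -m pendant '[[[0,0,0],[0,0,-0.05],-1],[[0,0,0],[0,0,-0.15],-1],[[0,0,0],[0,0,-0.28],-1],[[0,0,0],[0,0,-0.42],-1],[[0,0,0],[0,0,-0.56],-1],[[0,0,0],[0,0,-0.7],-1],[[0,0,0],[0.05,0,-0.8],-1],[[0,0,0],[0.13,0.01,-0.88],-1],[[0,0,0],[0.25,0.02,-0.88],-1],[[0,0,0],[0.37,0.03,-0.88],-1],[[0,0,0],[0.5,0.04,-0.88],-1],[[0,0,0],[0.63,0.05,-0.88],-1],[[0,0,0],[0.75,0.06,-0.88],-1],[[0,0,0],[0.87,0.07,-0.88],-1],[[0,0,0],[0.95,0.075,-0.88],-1],[[0,0,0],[1,0.08,-0.88],-1],[[0,0,0],[1,0.08,-0.88],-1]]'|grep -E 'tcp|grip'
python3 wr.py wr4 78; python3 go.py 567.1 158.8 166
```

```text
tcp_pos: [526.5, -39.5, 302.7]
gripper_width: 0.279
grip_force: 59.1
flask_a 0.92 [389 285 424 313] [ 600.3 -165.8] [-21.1 -40.6  15.2  34.7]
flask_a 0.65 [272 168 365 340] [ 516.3 -113.8] [ 19.1  41.8 -19.1 -34.6]
turn [ 0.      0.0004 -0.0009] shift [0.8182 0.0688 0.5456] tcp [526.3 -42.3 302.6] t 14.0 w 0.29 grip 59.1 F [ 0.   0.  -2.4] q6 [-0.23  0.21  0.08  1.44 -0.    1.46]
```

View pics/wr4.png

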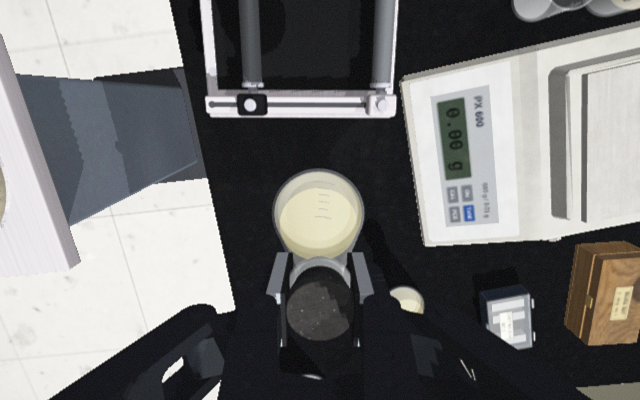

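The second flask is held straight at (320,215). The placed one is out of view beyond the top of the picture. I go on to the middle slot.

```bash
python3 -m pendant '[[[0,0,0],[0.05,0.01,0],-1],[[0,0,0],[0.15,0.02,0],-1],[[0,0,0],[0.28,0.03,0],-1],[[0,0,0],[0.42,0.04,0],-1],[[0,0,0],[0.56,0.05,0],-1],[[0,0,0],[0.68,0.06,0.02],-1],[[0,0,0],[0.77,0.069,0.06],-1],[[0,0,0],[0.81,0.069,0.12],-1],[[0,0,0],[0.818,0.069,0.2],-1],[[0,0,0],[0.818,0.069,0.3],-1],[[0,0,0],[0.818,0.069,0.4],-1],[[0,0,0],[0.818,0.069,0.47],-1],[[0,0,0],[0.818,0.069,0.51],-1],[[0,0,0],[0.818,0.069,0.53],-1],[[0,0,0],[0.818,0.069,0.54],-1],[[0,0,0],[0.818,0.069,0.54],-1]]'|grep tcp
python3 go.py 567.1 158.8 162.3
```

```text
tcp_pos: [567.6, 159.3, 167.9]
turn [ 0.0004 -0.     -0.0011] shift [-0.0022 -0.0019  0.0224] tcp [567.6 159.3 167.9] t 15.33 w 0.28 grip 59.1 F [ 0.4 -0.3 -2.3] q6 [ 0.14  0.37 -0.04  1.17 -0.    1.82]
```

```bash
python3 -m pendant '[[[0,0,0],[-0.002,-0.002,0.008],-1],[[0,0,0],[-0.002,-0.002,0.015],-1],[[0,0,0],[-0.002,-0.002,0.02],-1],[[0,0,0],[-0.002,-0.002,0.022],-1],[[0,0,0],[-0.002,-0.002,0.022],-1]]' | grep -E 'tcp|force'
python3 -m pendant '[[[0,0,0],[0,0,0],-0.1],[[0,0,0],[0,0,0],0.2],[[0,0,0],[0,0,0],0.6],[[0,0,0],[0,0,0],0.6],[[0,0,0],[0,0,0],0.6],[[0,0,0],[0,0,-0.03],0.6],[[0,0,0],[0,0,-0.1],0.6],[[0,0,0],[0,0,-0.2],0.6],[[0,0,0],[0,0,-0.35],0.6],[[0,0,0],[0,0,-0.5],0.6],[[0,0,0],[0,0,-0.6],0.6],[[0,0,0],[-0.1,0,-0.6],0.6],[[0,0,0],[-0.25,0,-0.6],0.6],[[0,0,0],[-0.4,0,-0.6],1],[[0,0,0],[-0.56,0,-0.6],1],[[0,0,0],[-0.72,0,-0.6],1],[[0,0,0],[-0.88,0,-0.6],1],[[0,0,0],[-1,0,-0.6],1]]' |grep tcp
python3 go.py 622.5 -264 310
```

```text
tcp_pos: [566.7, 159.2, 162.3]
wrist_force: [0.4, 0.1, -2.5]
grip_force: 59.1
tcp_pos: [537.1, -91.9, 312.8]
turn [ 0.0006  0.0006 -0.0014] shift [-0.6439  0.4198  0.0124] tcp [537.1 -91.9 312.8] t 17.25 w 1.0 grip 0.0 F [ 0.3  0.1 -0.3] q6 [-0.32  0.24  0.15  1.48 -0.    1.37]
```

```bash
python3 -m pendant '[[[0,0,0],[-0.1,0.06,0],1],[[0,0,0],[-0.22,0.14,0],1],[[0,0,0],[-0.34,0.22,0],1],[[0,0,0],[-0.46,0.3,0],1],[[0,0,0],[-0.56,0.37,0],1],[[0,0,0],[-0.62,0.4,0],1],[[0,0,0],[-0.644,0.42,0],1],[[0,0,0],[-0.644,0.42,0],1]]' |grep tcp
python3 go.py 622.7 -264 83
```

```text
tcp_pos: [623.8, -263.4, 311.2]
turn [-0.0004  0.0001 -0.0021] shift [-0.0027 -0.0035  0.9128] tcp [ 623.8 -263.4  311.2] t 17.92 w 1.0 grip 0.0 F [-1.2  0.3  0.1] q6 [-0.52  0.54  0.58  1.62 -0.    1.17]
```

```bash
python3 -m pendant '[[[0,0,0],[-0.003,-0.003,0.05],1],[[0,0,0],[-0.003,-0.003,0.15],1],[[0,0,0],[-0.003,-0.003,0.3],1],[[0,0,0],[-0.003,-0.003,0.45],1],[[0,0,0],[-0.003,-0.003,0.6],1],[[0,0,0],[-0.003,-0.003,0.74],1],[[0,0,0],[-0.003,-0.003,0.85],1],[[0,0,0],[-0.003,-0.003,0.915],1],[[0,0,0],[-0.003,-0.003,0.915],1],[[0,0,0],[-0.003,-0.003,0.915],-1],[[0,0,0],[-0.003,-0.003,0.915],-1],[[0,0,0],[-0.003,-0.003,0.915],-1],[[0,0,0],[-0.003,-0.003,0.915],-1],[[0,0,0],[-0.003,-0.003,0.915],-1],[[0,0,0],[-0.003,-0.003,0.915],-1],[[0,0,0],[-0.003,-0.003,0.915],-1],[[0,0,0],[-0.003,-0.003,0.915],-1]]'; python3 go.py 558.1 84.3 300
```

```text
time: 19.33
tcp_pos: [623.4, -262.5, 85.3]
eef_rot: [0.747, 0.665, 0.0, 0.001]
wrist_force: [-1.5, 0.8, 5.9]
gripper_width: 0.287
grip_force: 58.6
turn [ 0.0018  0.0008 -0.0007] shift [ 1.3465 -0.4176 -0.8618] tcp [ 623.4 -262.5   85.3] t 19.33 w 0.29 grip 58.6 F [-1.5  0.8  5.9] q6 [-0.52  0.58  0.09  1.08 -0.    1.17]
```

```bash
python3 -m pendant '[[[0,0,0],[0,0,-0.05],-1],[[0,0,0],[0,0,-0.15],-1],[[0,0,0],[0,0,-0.28],-1],[[0,0,0],[0,0,-0.42],-1],[[0,0,0],[0,0,-0.56],-1],[[0,0,0],[0,-0.01,-0.7],-1],[[0,0,0],[0.05,-0.04,-0.8],-1],[[0,0,0],[0.13,-0.08,-0.88],-1],[[0,0,0],[0.24,-0.13,-0.88],-1],[[0,0,0],[0.35,-0.18,-0.88],-1],[[0,0,0],[0.47,-0.23,-0.88],-1],[[0,0,0],[0.59,-0.28,-0.88],-1],[[0,0,0],[0.71,-0.33,-0.88],-1],[[0,0,0],[0.82,-0.38,-0.88],-1],[[0,0,0],[0.9,-0.41,-0.88],-1],[[0,0,0],[0.95,-0.42,-0.88],-1],[[0,0,0],[0.95,-0.42,-0.88],-1]]'|grep -E 'tcp|grip'
python3 wr.py wr5 78; python3 go.py 558.1 84.3 167
```

```text
tcp_pos: [545.3, -11.6, 303.8]
gripper_width: 0.286
grip_force: 59.1
flask_a 0.62 [291   0 351  23] [561.5 123.2] [ -2.5 -25.8   2.5  44. ]
flask_a 0.57 [273 173 365 345] [535.  -91.7] [ 18.8  41.3 -18.8 -34.4]
turn [ 0.0002  0.0004 -0.0008] shift [0.3987 0.0015 0.5445] tcp [546.2 -14.6 303.2] t 20.9 w 0.29 grip 59.1 F [ 0.4  1.1 -1.9] q6 [-0.17  0.25  0.13  1.45 -0.    1.51]
```

View pics/wr5.png

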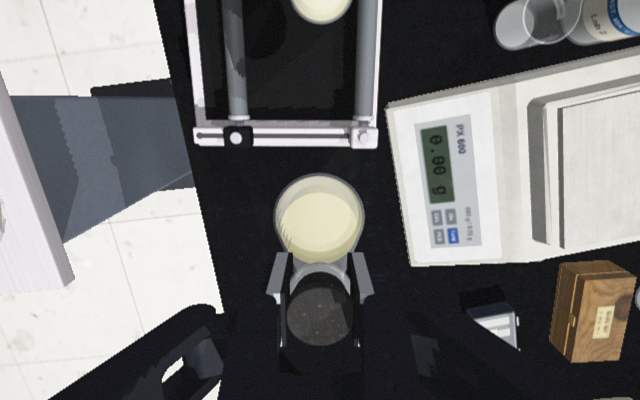

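The middle flask stands at about (321,8), close in front of the rear bar. The third is held straight. I place it in the right-hand slot.

```bash
python3 -m pendant '[[[0,0,0],[0.04,0.001,0],-1],[[0,0,0],[0.12,0.001,0],-1],[[0,0,0],[0.22,0.001,0],-1],[[0,0,0],[0.31,0.001,0],-1],[[0,0,0],[0.37,0.001,0.03],-1],[[0,0,0],[0.39,0.001,0.09],-1],[[0,0,0],[0.398,0.001,0.18],-1],[[0,0,0],[0.398,0.001,0.28],-1],[[0,0,0],[0.398,0.001,0.38],-1],[[0,0,0],[0.398,0.001,0.46],-1],[[0,0,0],[0.398,0.001,0.51],-1],[[0,0,0],[0.398,0.001,0.53],-1],[[0,0,0],[0.398,0.001,0.545],-1],[[0,0,0],[0.398,0.001,0.545],-1],[[0,0,0],[0.398,0.001,0.545],-1]]'|grep tcp
python3 go.py 558.1 84.3 163
```

```text
tcp_pos: [558.2, 84.7, 167.8]
turn [ 0.0008 -0.     -0.001 ] shift [-0.0018 -0.0001  0.0191] tcp [558.2  84.7 167.8] t 22.15 w 0.29 grip 59.1 F [-0.   0.2 -1.3] q6 [ 0.01  0.32 -0.1   1.15 -0.    1.7 ]
```

```bash
python3 -m pendant '[[[0,0,0],[-0.001,0,0.008],-1],[[0,0,0],[-0.001,0,0.014],-1],[[0,0,0],[-0.001,0,0.019],-1],[[0,0,0],[-0.001,0,0.019],-1],[[0,0,0],[-0.001,0,0.019],-1]]' | grep -E 'tcp|force'
python3 -m pendant '[[[0,0,0],[0,0,0],-0.1],[[0,0,0],[0,0,0],0.2],[[0,0,0],[0,0,0],0.6],[[0,0,0],[0,0,0],0.6],[[0,0,0],[0,0,0],0.6],[[0,0,0],[0,0,-0.03],0.6],[[0,0,0],[0,0,-0.1],0.6],[[0,0,0],[0,0,-0.2],0.6],[[0,0,0],[0,0,-0.35],0.6],[[0,0,0],[0,0,-0.5],0.6],[[0,0,0],[0,0,-0.65],0.6],[[0,0,0],[0,-0.1,-0.75],0.6],[[0,0,0],[0,-0.2,-0.8],0.6],[[0,0,0],[0,-0.2,-0.8],0.6],[[0,0,0],[0,-0.2,-0.8],0.6]]' |grep tcp
python3 wr.py wr6 78; python3 go.py 452 172.7 330
```

```text
tcp_pos: [558.0, 84.7, 163.3]
wrist_force: [-0.6, 0.3, 4.2]
grip_force: 59.6
tcp_pos: [507.6, 90.7, 364.4]
flask_a 0.94 [337   0 397  59] [572.8 224.1] [-1.6 -5.5  1.1  8.7]
flask_a 0.7 [335  69 392 124] [565.  161.1] [-0.7 -0.1  0.5  0.2]
flask_a 0.59 [335 139 387 198] [556.5  83.6] [-1.1 -1.7  0.8  1.4]
turn [-0.0007  0.0002 -0.0007] shift [ 0.3012 -0.2605  0.1257] tcp [508.   90.4 361.4] t 23.97 w 0.8 grip 0.0 F [ 0.6  0.8 -0.2] q6 [ 0.02  0.2   0.21  1.58 -0.    1.71]
```

View pics/wr6.png

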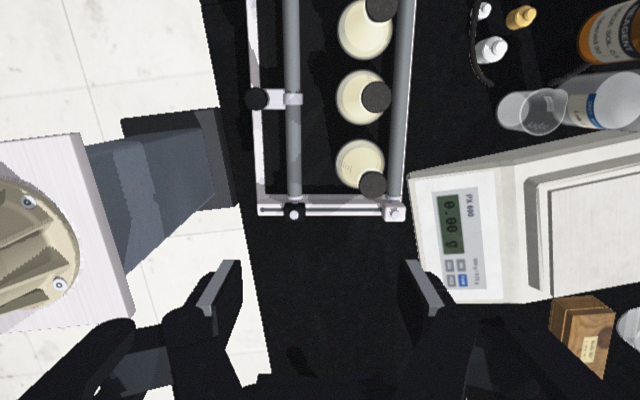

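The row shows at (365,28), (361,97) and (360,163), all upright with gaps. The knob is at (258,99). I locate the knob and turn the tool so the fingers straddle it along y.

```bash
sed -i 's/^a,b=.*/a,b=W(408,5,100),W(397,185,100); c,d=W(291,5,100),W(295,190,100)/; s/^k=.*/k=W(258,99,138); e=W(293,99,100)/; s/W(250,230,118)/W(294,214,118)/; s/W(300,222,118)/W(340,210,118)/' sh.py; python3 sh.py; python3 go.py 452 172.7 330 3.02
```

```text
rear [618.  246.4 100. ] [597.   54.9 100. ] clamp [497.2 260.6 100. ] [474.  63. 100.] knob [453.8 171.6 138. ] collar [486.2 167.7 100. ]
yaw -3.0321219152651837 -0.10947073832460942
yaw -3.0246886409345164 -0.11690401265527668
a 78.4 91.5
b 79.4 -101.1
c -43.3 91.7
d -43.7 -107.2
knob -76.3 -1.6
collar -43.6 -1.8
block -44.2 -131.8
rail 10.1 -126.9
turn [-1.100e-03 -7.000e-04 -9.965e-01] shift [ 0.3014 -0.2604  0.1247] tcp [508.   90.3 361.1] t 24.02 w 0.8 grip 0.0 F [ 0.5  0.2 -0.1] q6 [ 0.02  0.2   0.21  1.58 -0.    1.71]
```

```bash
python3 -m pendant '[[[0,0,-0.08],[0.05,-0.05,0],1],[[0,0,-0.16],[0.1,-0.1,0],1],[[0,0,-0.24],[0.2,-0.2,0.04],1],[[0,0,-0.32],[0.3,-0.26,0.1],1],[[0,0,-0.4],[0.3,-0.26,0.1],1],[[0,0,-0.48],[0.3,-0.26,0.1],1],[[0,0,-0.56],[0.3,-0.26,0.1],1],[[0,0,-0.64],[0.3,-0.26,0.1],1],[[0,0,-0.72],[0.3,-0.26,0.1],1],[[0,0,-0.8],[0.3,-0.26,0.1],1],[[0,0,-0.88],[0.3,-0.26,0.1],1],[[0,0,-0.95],[0.3,-0.26,0.1],1],[[0,0,-0.997],[0.3,-0.26,0.1],1],[[0,0,-0.997],[0.3,-0.26,0.1],1],[[0,0,-0.997],[0.3,-0.26,0.1],1]]'|grep tcp
cat > kb.py <<'E'
import sys; sys.argv=['x','kb']
from wr import *
for q in ('bar_knob','clamp_bar'):
    for m in imaging.masks_of('wrist',q):
        ys,xs=np.nonzero(m['region']); print(q,round(m['p'],2),m['at'],xs.min(),xs.max(),ys.min(),ys.max(),onz('w',m['at'],130).round(1))
print('expected knob px',proj('w',[452.5,171.9,138]).round(),proj('w',[452.5,171.9,108]).round())
E
python3 kb.py; python3 go.py 452.5 171.9 111 3.02
```

```text
tcp_pos: [452.0, 172.4, 336.2]
bar_knob 0.72 [319.3, 198.4] 192 448 159 213 [476.3 168.6 130. ]
bar_knob 0.57 [249.3, 270.3] 227 283 233 319 [550.2  80.  130. ]
clamp_bar 0.59 [322.9, 197.4] 192 449 160 213 [475.7 172.5 130. ]
expected knob px [320. 178.] [320. 172.]
turn [-0.0002 -0.0005 -0.0003] shift [-0.0032 -0.0016  0.9032] tcp [452.  172.5 336.8] t 25.42 w 1.0 grip 0.0 F [ 0.5  0.7 -0.4] q6 [ 0.2   0.13  0.06  1.51 -0.    0.32]
```

View pics/kb.png

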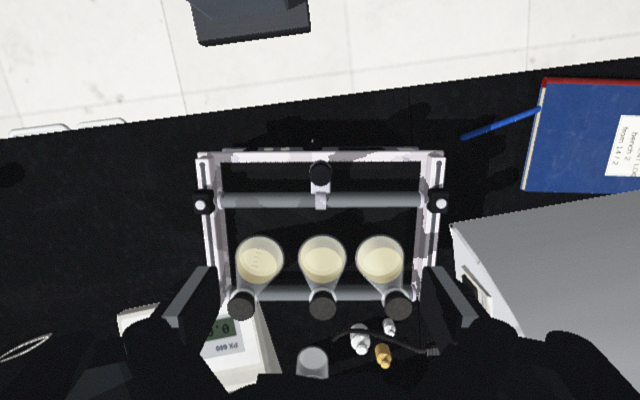

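The knob shows at (320,174), where expected, and the three flasks stand in a row behind the clamp bar. I descend and grip the knob.

```bash
python3 -m pendant '[[[0,0,0],[-0.003,-0.002,0.1],1],[[0,0,0],[-0.003,-0.002,0.25],1],[[0,0,0],[-0.003,-0.002,0.4],1],[[0,0,0],[-0.003,-0.002,0.55],1],[[0,0,0],[-0.003,-0.002,0.68],1],[[0,0,0],[-0.003,-0.002,0.78],0.6],[[0,0,0],[-0.003,-0.002,0.85],0.3],[[0,0,0],[-0.003,-0.002,0.89],0.3],[[0,0,0],[-0.003,-0.002,0.903],0.3],[[0,0,0],[-0.003,-0.002,0.903],0.3]]'|grep -E 'tcp|force'
python3 -m pendant '[[[0,0,0],[0,0,0],-1],[[0,0,0],[0,0,0],-1],[[0,0,0],[0,0,0],-1],[[0,0,0],[0,0,0],-1],[[0,0,0],[0,0,0],-1],[[0,0,0],[0,0,0],-1],[[0,0,0],[0,0,0],-1]]'; python3 go.py 452.5 171.9 111 3.02
```

```text
tcp_pos: [452.4, 171.8, 111.3]
wrist_force: [-0.5, -0.7, -0.4]
grip_force: 0.0
time: 26.83
tcp_pos: [453.8, 172.6, 113.1]
eef_rot: [0.06, 0.998, 0.001, 0.002]
wrist_force: [-0.9, 2.0, 6.8]
gripper_width: 0.261
grip_force: 58.7
turn [0.0013 0.002  0.0008] shift [ 0.0049 -0.0035  0.0086] tcp [453.8 172.6 113.1] t 26.83 w 0.26 grip 58.7 F [-0.9  2.   6.8] q6 [ 0.2   0.21 -0.39  0.96  0.    0.32]
```

```bash
python3 -m pendant '[[[0,0,0],[-0.015,0,0],-1],[[0,0,0],[-0.03,0,0],-1],[[0,0,0],[-0.045,0,0],-1],[[0,0,0],[-0.06,0,0],-1],[[0,0,0],[-0.075,0,0],-1],[[0,0,0],[-0.09,0,0],-1],[[0,0,0],[-0.1,0,0],-1],[[0,0,0],[-0.11,0,0],-1],[[0,0,0],[-0.12,0,0],-1],[[0,0,0],[-0.128,0,0],-1],[[0,0,0],[-0.136,0,0],-1],[[0,0,0],[-0.136,0,0],-1]]'|grep -E 'tcp|force'
python3 -m pendant '[[[0,0,0],[-0.004,0,0],-1],[[0,0,0],[-0.008,0,0],-1],[[0,0,0],[-0.012,0,0],-1],[[0,0,0],[-0.016,0,0],-1],[[0,0,0],[-0.016,0,0],-1]]'|grep -E 'tcp|force'
```

```text
tcp_pos: [487.3, 168.7, 113.1]
wrist_force: [-2.7, 3.6, 6.7]
grip_force: 59.0
tcp_pos: [490.9, 168.3, 113.1]
wrist_force: [-1.4, 3.4, 7.3]
grip_force: 59.0
```

```bash
for i in 1; do python3 -m pendant '[[[0,0,0],[-0.004,0,0],-1],[[0,0,0],[-0.008,0,0],-1],[[0,0,0],[-0.012,0,0],-1],[[0,0,0],[-0.016,0,0],-1],[[0,0,0],[-0.016,0,0],-1]]'|grep -E 'tcp|wrist'; done
python3 -m pendant '[[[0,0,0],[-0.004,0,0],-1],[[0,0,0],[-0.008,0,0],-1],[[0,0,0],[-0.008,0,0],-1]]'|grep -E 'tcp|wrist'
```

```text
tcp_pos: [494.9, 167.9, 113.1]
wrist_force: [-2.0, 3.6, 7.6]
tcp_pos: [496.7, 167.6, 113.1]
wrist_force: [-3.2, 3.0, 7.5]
```

```bash
for i in 1; do python3 -m pendant '[[[0,0,0],[-0.004,0,0],-1],[[0,0,0],[-0.008,0,0],-1],[[0,0,0],[-0.008,0,0],-1]]'|grep -E 'tcp|wrist'; done
python3 -m pendant '[[[0,0,0],[-0.004,0,0],-1],[[0,0,0],[-0.004,0,0],-1]]'|grep -E 'tcp|wrist'
python3 -m pendant '[[[0,0,0],[-0.004,0,0],-1],[[0,0,0],[-0.004,0,0],-1]]'|grep -E 'tcp|wrist'
```

```text
tcp_pos: [498.1, 167.4, 113.1]
wrist_force: [-4.8, 3.6, 9.3]
tcp_pos: [499.0, 167.4, 113.1]
wrist_force: [-4.7, 3.7, 9.1]
tcp_pos: [500.0, 167.2, 113.1]
wrist_force: [-4.6, 3.6, 9.6]
```

```bash
python3 -m pendant '[[[0,0,0],[-0.004,0,0],-1],[[0,0,0],[-0.004,0,0],-1]]'|grep -E 'tcp|wrist'
python3 -m pendant '[[[0,0,0],[-0.004,0,0],-1],[[0,0,0],[-0.004,0,0],-1]]'|grep -E 'tcp|wrist'
```

```text
tcp_pos: [501.0, 167.1, 113.1]
wrist_force: [-4.1, 4.1, 9.5]
tcp_pos: [501.6, 167.0, 113.1]
wrist_force: [-6.3, 3.7, 10.5]
```

```bash
python3 -m pendant '[[[0,0,0],[-0.003,0,0],-1],[[0,0,0],[-0.003,0,0],-1]]'|grep -E 'tcp|wrist'
python3 -m pendant '[[[0,0,0],[-0.003,0,0],-1],[[0,0,0],[-0.003,0,0],-1]]'|grep -E 'tcp|wrist'
```

```text
tcp_pos: [501.6, 167.0, 113.1]
wrist_force: [-7.9, 4.2, 12.3]
tcp_pos: [501.7, 167.0, 113.1]
wrist_force: [-9.0, 4.4, 12.8]
```

The bar has stalled at x≈501.7 with the force climbing slowly to 9 N, so it bears on the row. I release and rise.

```bash
python3 -m pendant '[[[0,0,0],[0,0,0],-0.1],[[0,0,0],[0,0,0],0.2],[[0,0,0],[0,0,0],0.5],[[0,0,0],[0,0,0],0.5],[[0,0,0],[0,0,0],0.5],[[0,0,0],[0.01,0,-0.03],0.5],[[0,0,0],[0.02,0,-0.1],0.5],[[0,0,0],[0.05,0,-0.2],0.5],[[0,0,0],[0.1,0,-0.35],0.5],[[0,0,0],[0.15,0,-0.5],0.5],[[0,0,0],[0.2,0,-0.65],0.5],[[0,0,0],[0.2,0,-0.8],0.5],[[0,0,0],[0.2,0,-0.85],0.5],[[0,0,0],[0.2,0,-0.85],0.5],[[0,0,0],[0.2,0,-0.85],0.5]]'
python3 wr.py wr8 78; sed -i "s/'kb'/'kb2'/" kb.py
python3 - <<'E'
from m1 import *
for n in ('scene','side'): 
    imaging.read_camera(n)
    for m in imaging.masks_of(n,'big_flask'):
        ys,xs=np.nonzero(m['region']); print(n,m['at'],xs.min(),xs.max(),ys.min(),ys.max())
E
```

```text
time: 31.42
tcp_pos: [454.4, 171.8, 324.9]
eef_rot: [0.06, 0.998, 0.0, 0.001]
wrist_force: [-0.3, 0.2, -0.1]
gripper_width: 0.752
grip_force: 0.0
flask_a 0.97 [297 247 347 329] [574.9 159.9] [-0.1 -7.   0.1  5.8]
flask_a 0.76 [355 246 406 329] [582.5 225.3] [-5.1 -6.2  3.7  5.5]
flask_a 0.7 [232 246 284 329] [565.7  87.9] [-3.3 -6.3  4.5  5.4]
scene [279.1, 161.1] 266 298 143 184
scene [358.5, 317.4] 337 377 265 350
scene [292.5, 150.7] 286 298 130 170
side [290.7, 135.2] 282 303 109 149
```

View pics/wr8.png

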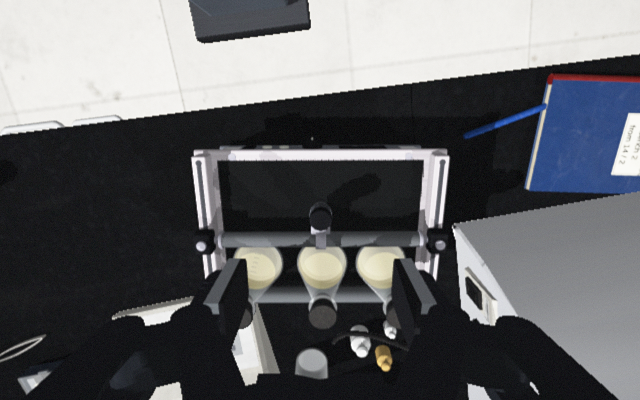

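The clamp bar at row 240 bears on all three flasks at (258,268), (322,268) and (381,268). The big flask has not moved. The fingers hide part of the outer flasks, so I back off to check the spacing.

```bash
python3 -m pendant '[[[0,0,0],[0.05,0,-0.05],1],[[0,0,0],[0.12,0,-0.15],1],[[0,0,0],[0.2,0,-0.25],1],[[0,0,0],[0.2,0,-0.3],1],[[0,0,0],[0.2,0,-0.3],1],[[0,0,0],[0.2,0,-0.3],1],[[0,0,0],[0.2,0,-0.3],1]]'|grep tcp
python3 wr.py wr9 78
cat > s2.py <<'E'
import sys; sys.argv=['x','tmp2']
from wr import *
ya=-0.115; X=np.array([np.cos(ya),np.sin(ya)]);Y=np.array([-X[1],X[0]])
O=[531,163.1]
for q,z in (('flask_a',90),('clamp_bar',100)):
    for m in imaging.masks_of('wrist',q):
        ys,xs=np.nonzero(m['region']); b=[xs.min(),xs.max(),ys.min(),ys.max()]
        top=ys<np.percentile(ys,50); x0,x1=xs[top].min(),xs[top].max(); r=int(np.median(ys[top]))
        p=[onz('w',(u,r),z)[:2]-O for u in (x0,(x0+x1)/2,x1)]
        print(q,round(m['p'],2),b,r,[(round(X@v,1),round(Y@v,1)) for v in p])
E
python3 s2.py
```

```text
tcp_pos: [404.5, 177.7, 397.8]
flask_a 0.98 [301 258 344 326] [574.6 160.7] [ 0.6 -5.4 -0.6  4.6]
flask_a 0.94 [244 259 290 327] [566.6  82.5] [-0.3 -5.4  0.4  4.7]
flask_a 0.81 [350 258 396 326] [583.2 231.4] [-0.6 -5.3  0.4  4.6]
flask_a 0.98 [np.int64(244), np.int64(290), np.int64(260), np.int64(327)] 272 [(np.float64(36.6), np.float64(-106.0)), (np.float64(36.8), np.float64(-75.4)), (np.float64(36.9), np.float64(-44.9))]
flask_a 0.97 [np.int64(302), np.int64(342), np.int64(260), np.int64(325)] 272 [(np.float64(37.1), np.float64(-27.4)), (np.float64(37.2), np.float64(1.7)), (np.float64(37.4), np.float64(30.8))]
flask_a 0.62 [np.int64(351), np.int64(394), np.int64(259), np.int64(325)] 271 [(np.float64(35.9), np.float64(43.8)), (np.float64(36.0), np.float64(72.9)), (np.float64(36.2), np.float64(101.9))]
clamp_bar 0.74 [np.int64(216), np.int64(424), np.int64(223), np.int64(266)] 249 [(np.float64(-4.6), np.float64(-145.8)), (np.float64(-3.7), np.float64(-1.0)), (np.float64(-2.8), np.float64(143.7))]
```

```bash
python3 -c "
import cv2;i=cv2.imread('pics/wr9.png')[160:360,160:480];cv2.imwrite('pics/wr9c.png',cv2.resize(i,None,fx=2.5,fy=2.5,interpolation=cv2.INTER_CUBIC))"
```

```text
(no output)
```

View pics/wr9c.png

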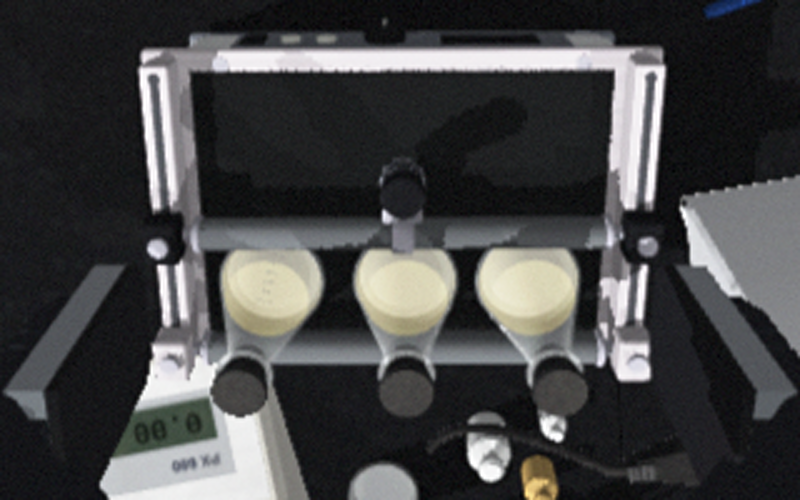

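The crop shows the three flasks upright between the bars. Their centres are about 78 mm and 71 mm apart, with the middle one at y≈+1 mm, and the arm is clear. I hand the job in.

```bash
python3 -c "
from workcell import arm
print(arm.hand_in())"
```

```text
the job is handed in; nothing more can be done
None
```

I stood the three small flasks in a row along the rear bar, about 71 and 78 mm between centres with the middle one about 1 mm from the platform's middle, slid the clamp bar back until it bore on them at about 9 N, left the big flask where it was, and handed the job in at about 32 s; hand-in gave no verdict.

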